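Turn the status flag of a test bay to green

ROBOT

A 6-joint arm with a two-finger parallel gripper is mounted at the origin on the work surface. World frame = base frame: x ahead of the robot, y to its left, z up, the work surface at z = 0. Lengths are in mm, angles in rad, forces in N, time in s.
With the tool pointing down it reaches from about 400 to 925 mm from the base axis. Payload 12.5 kg.
Tool frame: the origin (TCP) lies where the fingers leave the gripper's body, on its centre line; the fingertips stand 78 mm ahead of it and the grasp point (between the pads) lies 59 mm ahead of it (env.tip_extent is the distance from the TCP to the fingertips, in mm); z points along the fingers, y is the direction in which the jaws open and shut (so a half turn about z gives the same grasp; the last joint's range is limited). The gripper opens to 95 mm and grips with 3 to 60 N. Pads are 20 mm wide; open, the fingers measure 119 mm over their backs; the gripper's body (75 mm by 180 mm) begins 59 mm behind the grasp point.
Start: joints at [-1.38, 0.491, 1.559, -0, 1.092, -0.106], TCP at [182.81, -597.677, 292.261] pointing down, gripper open.
Joint ranges: [-3.1, 3.1], [-0.84, 2.19], [0.05, 2.79], [-1.13, 4.28], [0.06, 2.93], [-2.69, 2.69]. Speed limits (rad/s): [2.22, 2.22, 2.79, 3.14, 3.14, 3.14].

INTERFACE

Orientations are given as [roll, pitch, yaw] about the fixed x, y, z axes, in that order (R = Rz(yaw) Ry(pitch) Rx(roll)).
In Python, from cell import env gives the robot as it stands. The module is installed in compiled form; this text tells all that it offers.
- The arm moves only by the tool play_rows, never from a script. Its argument "targets" is a list of rows, each an object with "linear": the shift along the tool's x, y, z in mm, a list of three; "turn": the turn about the tool's z in rad. A call has 1 to 20 rows; each row is the pose to reach, as a shift and turn from the pose commanded when the call began, along the tool's axes at that moment; what a row does not reach only later rows make up. A row lasts 1/8 s, in which the tool goes at most 62.5 mm and 10.7 degrees, less where a joint would pass 70% of its speed; a pose out of reach is approached as far as the arm can. A call with a gripper value outside its range is refused whole. "hand" is the finger opening in mm, from 0 to 95.1, set as the call begins (left out, the last holds). The fingers move at their own pace and stop on an object; the grip force is fixed at half the most. Time passes only in rows, so rows that repeat a pose let the fingers close. It gives the time, the measured TCP pose, the force and the opening at its end, in the units of the state.
- env.state(): the state, without advancing time (a new reading comes with each control period).
- env.read_camera(name): name is "side" or "top" or "wrist"; returns (picture, depth): 420x560x3 uint8, red, green, blue; 420x560 float32, mm along the optical axis (not along the pixel's ray), 0 where there is no reading.
- env.camera_params(name): a dict with "fx", "fy", "cx", "cy" (pixels), "R" (3x3) and "t" (3): a world point X has camera coordinates R X + t. Camera axes: x right, y down, z forward; pixel columns grow to the right and rows downward; lengths in mm; the calibration is good to about 2 mm. A picture is of the moment at which its call begins: read the wrist's pose just before it. camera_params takes no time and is no camera call; for the wrist camera it gives the pose at the moment of the call.
- env.job_done(): hands the job in, once; it reports no verdict.
The state is a dict: "t": time; "joints": joint angles; "qvel": joint speeds; "tau": joint torques, N m; "eef_pos": TCP position; "tcp_rot": TCP orientation; "ft_force": force on the tool from outside, world axes, zero at the start; "moment": the same for the moment, N m; "opening": opening from 0.0 (shut) to 1.0 (fully open).
Only numpy, scipy, OpenCV 4.12 (cv2) and the standard library are available. Lean on these libraries where they do the work, as an engineer would, in place of code of your own. Each camera call takes 0.05 s, during which the arm holds its last target.

TASK

The job in the blue bay has passed its test: with the fingertips, push the flag on the blue stand up and right over its hinge, so that it lies flat on the other side showing its green face. Do not drag, tip or lift the stand; leave the white stand, its flag and the parts lying around as they are, and let go at the end.

Things in the scene. Friction and masses are not known exactly. Their poses are not given: they have to be found in the camera images.
- blue_stand: loose flag stand, blue painted steel, 2.5 kg: base plate 180 x 100 x 12 mm with two uprights (22 x 6 mm, inner faces 92 mm apart, up to 126 mm above the table). Origin: centre of its underside, on the table. Its x axis points horizontally from the side where the flag lies orange up to where it lies green up; y runs along the hinge; z up
- blue_hinge (a point): middle of the hinge axis of the blue stand's flag, 110 mm above the table; fixed to the stand, with the stand's axes (hinge along y)
- blue_edge (a point): middle of the free edge of the blue stand's flag, 100 mm from the hinge axis: a black round bead, 10 mm thick, 80 mm long, parallel to the hinge. It moves with the flag
- blue_flag (a joint): angle of the blue stand's flag, rad: paddle 80 mm wide, 6 mm thick, about 0.12 kg, reaching 105 mm from the hinge axis. 0: level towards the stand's -x, orange face up, green down; pi/2: upright; pi (stop): level towards +x, green up. Stiff hinge (0.5 to 2.5 N at the edge moves it): it stays where left. Open space below it, but for rest bars 22 mm either side of the hinge
- white_stand: loose flag stand, white painted steel, 2.5 kg: base plate 180 x 100 x 12 mm with two uprights (22 x 6 mm, inner faces 92 mm apart, up to 126 mm above the table). Origin: centre of its underside, on the table. Its x axis points horizontally from the side where the flag lies orange up to where it lies green up; y runs along the hinge; z up
- white_hinge (a point): middle of the hinge axis of the white stand's flag, 110 mm above the table; fixed to the stand, with the stand's axes (hinge along y)
- white_edge (a point): middle of the free edge of the white stand's flag, 100 mm from the hinge axis: a black round bead, 10 mm thick, 80 mm long, parallel to the hinge. It moves with the flag
- white_flag (a joint): angle of the white stand's flag, rad: paddle 80 mm wide, 6 mm thick, about 0.12 kg, reaching 105 mm from the hinge axis. 0: level towards the stand's -x, orange face up, green down; pi/2: upright; pi (stop): level towards +x, green up. Stiff hinge (0.5 to 2.5 N at the edge moves it): it stays where left. Open space below it, but for rest bars 22 mm either side of the hinge
- capacitor_mid (a point): loose capacitor can, aluminium, 60 mm diameter, 75 mm high with two small brass studs, upright on the table; the point lies on its axis 35 mm up
- transformer_mid (a point): loose small transformer, 55 x 60 x 60 mm, dark steel with copper-coloured winding; the point is its centre, 30 mm up
- driver_mid (a point): loose screwdriver, 190 mm long, lying on the table; the point lies near its middle, its x axis runs along the tool to the tip
There are look-alikes about, which are no part of the job. What is shaped like the blue_stand but red is not meant.

How it is judged:
By the outcome, as a careful person would: the job done as asked, in the order asked, and still so for the second after the job is handed in, with the robot touching nothing.
It also fails if it takes over 42 s, if anything falls off the work surface, if the arm or the gripper's body presses on something with over 40 N, if the wrist force passes 120 N, or if a joint passes its speed limit or range.

## Working session

There is one attempt and no reset: what is moved stays moved. The work goes in short steps, Python scripts to look and compute and a tool call to move; the robot and the scene stay as the last step left them, time stands still between calls to the robot, and variables do not carry over. Pictures are saved under pics/ and viewed, and the job is handed in when it is done.

Besides the shell and the picture viewer there is one more tool, called after ">>>" by a JSON object that holds its "method" and its "body". play_rows: Moves the arm, as the interface text tells. Its arguments: {"type":"object","properties":{"targets":{"type":"array","items":{"type":"object","properties":{"linear":{"type":"array","items":{"type":"number"}},"turn":{"type":"number"}}}},"hand":{"type":"number"}},"required":["targets"]}

```bash
mkdir -p pics; ls
python3 - <<'E'
from cell import env
import cv2,numpy as np
for n in ("side","top"):
    p,d=env.read_camera(n); cv2.imwrite(f"pics/{n}0.png",p[:,:,::-1]); np.save(f"pics/{n}0.npy",d)
    c=env.camera_params(n); print(n,c)
s=env.state();print(s)
E
```

```text
pics
side {'fx': 505.659688237219, 'fy': 505.659688237219, 'cx': 283.74699870255245, 'cy': 209.5694838717641, 'R': array([[-0.87030902, -0.49247319, -0.00568926],
       [-0.3489141 ,  0.62467884, -0.69859523],
       [ 0.34759338, -0.60600867, -0.71549447]]), 't': array([ 471.27060868,  239.07138205, 1410.85344283])}
top {'fx': 483.1252635952915, 'fy': 483.1252635952915, 'cx': 269.07114769332003, 'cy': 220.67055609851923, 'R': array([[ 0.02727746, -0.99962505, -0.00238643],
       [-0.99793787, -0.0270925 , -0.05818933],
       [ 0.05810286,  0.00396877, -0.99830271]]), 't': array([ -18.2646248 ,  547.50861891, 1574.40358169])}
{'t': 0.1, 'joints': array([-1.37961713e+00,  4.91496837e-01,  1.55938001e+00, -4.63885363e-05,
        1.09171958e+00, -1.05581472e-01]), 'qvel': array([ 0.00130163, -0.00087931, -0.00125793,  0.00030634,  0.00042719,
       -0.00029446]), 'tau': array([ 1.92971187e-03, -6.13621545e+01, -2.58606184e+01,  6.93400903e-02,
        4.70104243e-02, -5.90154127e-05]), 'eef_pos': array([ 182.76350439, -597.53528275,  291.72459495]), 'tcp_rot': array([-3.14059013e+00, -6.48676555e-05,  2.96782039e-01]), 'ft_force': array([-0.34508654, -0.6797211 , -0.7613079 ]), 'moment': array([-0.0722644 ,  0.00797059, -0.00155104]), 'opening': 0.9989026170889304}
```

View pics/side0.png

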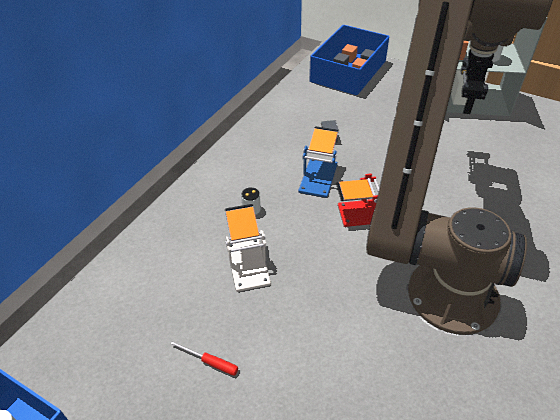

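View pics/top0.png

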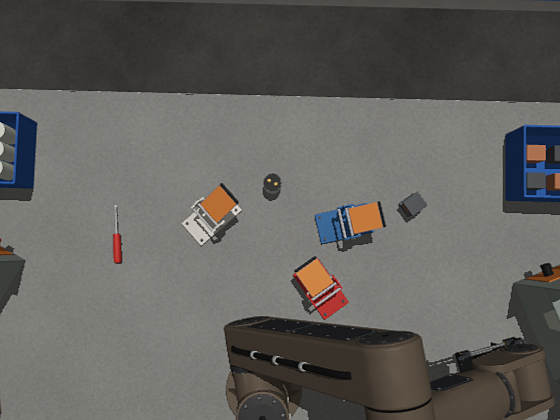

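The top view shows three flag stands: white at (212,213), blue at (350,222) and red at (320,288), all orange up. The blue one is the one meant. Its flag reaches right to its black bead at about (382,215), with the transformer just beyond at (412,206). I'll confirm this in a crop and measure it.

```bash
cat > h.py <<'E'
import numpy as np,cv2
from cell import env
def cloud(d,c):
    v,u=np.mgrid[0:d.shape[0],0:d.shape[1]]
    P=np.stack([(u-c['cx'])/c['fx']*d,(v-c['cy'])/c['fy']*d,d],-1)
    W=(P-c['t'])@c['R']; W[d<=0]=np.nan
    return W
def proj(X,c):
    p=np.asarray(X)@c['R'].T+c['t']; return np.stack([c['fx']*p[...,0]/p[...,2]+c['cx'],c['fy']*p[...,1]/p[...,2]+c['cy']],-1)
E
python3 - <<'E'
from h import *
for n,(a,b,c_,d_) in {"top":(185,265,300,435),"side":(115,205,280,390)}.items():
    im=cv2.imread(f"pics/{n}0.png"); cv2.imwrite(f"pics/{n}0c.png",cv2.resize(im[a:b,c_:d_],None,fx=5.5,fy=5.5,interpolation=cv2.INTER_CUBIC))
    c=env.camera_params(n); W=cloud(np.load(f"pics/{n}0.npy"),c)
    hsv=cv2.cvtColor(im,cv2.COLOR_BGR2HSV); roi=np.zeros(hsv.shape[:2],bool); roi[a:b,c_:d_]=1
    z=W[...,2]; bl=roi&(abs(hsv[...,0].astype(int)-108)<12)&(hsv[...,1]>120)
    base=bl&(z<25); 
    print(n,'base z',np.nanmedian(z[base]),base.sum())
    org=roi&(abs(hsv[...,0].astype(int)-16)<6)&(hsv[...,1]>150)&(z>80)
    if n=="side": org[:, 340:]=0
    else: org[255:]=0
    P=W[org]; print('flag',P.mean(0),len(P)); r=cv2.minAreaRect(P[:,:2].astype(np.float32)); print(r,cv2.boxPoints(r))
    Q=W[base]; r=cv2.minAreaRect(Q[:,:2].astype(np.float32)); print('base',r,cv2.boxPoints(r))
    ft=roi&(z>110)&(z<150); 
    up=bl&(z>115); print('uprights',W[up].mean(0) if up.any() else None)
    dk=roi&(hsv[...,2]<60)&(z>90)&(z<130); 
    if dk.any(): P=W[dk]; r=cv2.minAreaRect(P[:,:2].astype(np.float32)); print('dark',P.mean(0),r)
# transformer
c=env.camera_params("top");W=cloud(np.load("pics/top0.npy"),c)
m=np.zeros(W.shape[:2],bool); m[185:228,392:435]=1; m&=(W[...,2]>40)
P=W[m];print('transf',P.mean(0),cv2.minAreaRect(P[:,:2].astype(np.float32)))
E
```

```text
top base z 11.380707147385522 838
flag [ 559.00115473 -297.24236234  126.65298822] 710
((559.1895751953125, -297.23321533203125), (76.20446014404297, 84.03228759765625), 14.099650382995605) [[ 511.9997  -265.76492]
 [ 532.47076 -347.2656 ]
 [ 606.37946 -328.7015 ]
 [ 585.9084  -247.20084]]
base ((547.5899658203125, -249.2859344482422), (100.03985595703125, 177.2186279296875), 14.58345890045166) [[ 476.87067 -176.12595]
 [ 521.4925  -347.63495]
 [ 618.30927 -322.44592]
 [ 573.68744 -150.93692]]
uprights [ 537.14572898 -257.66680467  125.33254529]
dark [ 427.80533535 -135.21611665  113.21133806] ((495.93310546875, -183.29739379882812), (17.787700653076172, 220.37547302246094), 54.43320083618164)
side base z 13.151367012986785 951
flag [ 558.40407813 -296.73652175  128.90955452] 492
((558.5621337890625, -296.3026428222656), (77.80487823486328, 91.60935974121094), 12.336637496948242) [[ 510.7716  -259.86734]
 [ 530.34436 -349.36136]
 [ 606.35266 -332.73795]
 [ 586.7799  -243.24393]]
base ((545.7798461914062, -248.5718994140625), (99.99408721923828, 185.98736572265625), 14.175931930541992) [[ 474.53113 -170.65431]
 [ 520.07947 -350.97806]
 [ 617.02856 -326.4895 ]
 [ 571.4802  -146.16574]]
uprights [ 535.01734716 -257.17257632  128.07052542]
dark [ 405.8649406  -115.81717442  114.54607894] ((441.6080627441406, -170.31088256835938), (48.33229446411133, 208.43869018554688), 44.47682189941406)
transf [ 613.39455115 -469.12209355   59.3950876 ] ((613.8117065429688, -470.303955078125), (55.302696228027344, 60.59666442871094), 38.075225830078125)
```

View pics/top0c.png

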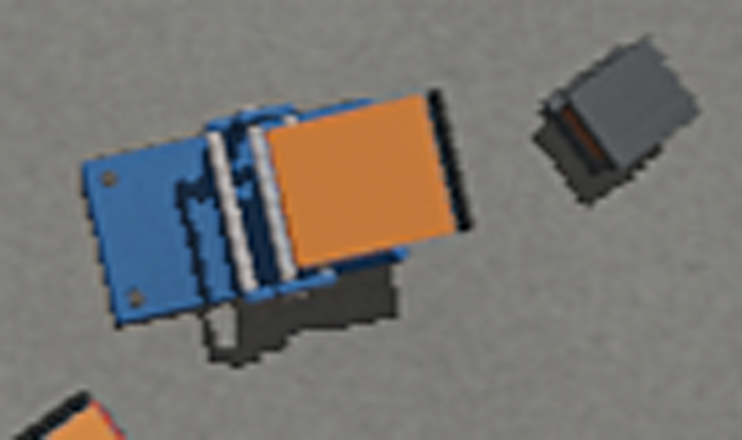

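View pics/side0c.png

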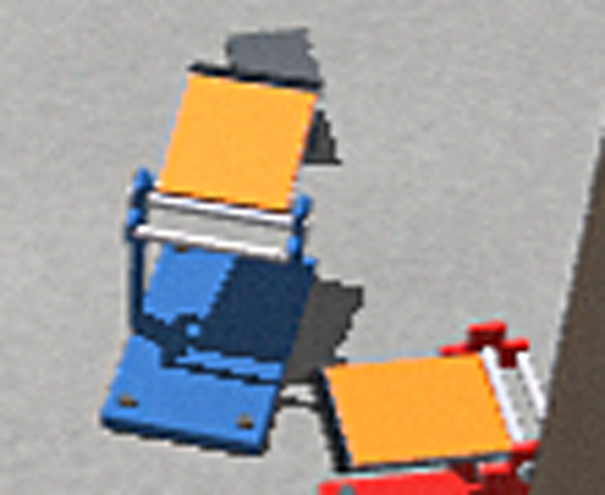

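Run:
```python
from h import *
s=env.state(); R=None
th=np.deg2rad(14.4); x=np.array([-np.sin(th)*-1,-np.cos(th)]);  # direction along long axis toward flag (-y)
C=np.array([546.7,-248.9]); 
# box long axis: from (476.9,-176.1) to (521.5,-347.6)
o=np.array([44.6,-171.5]);o/=np.linalg.norm(o); l=np.array([-o[1],o[0]])
print('out dir',o)
for n,(a,b,c_,d_) in {"top":(185,265,300,435),"side":(115,205,280,340)}.items():
    im=cv2.imread(f"pics/{n}0.png");c=env.camera_params(n); W=cloud(np.load(f"pics/{n}0.npy"),c)
    hsv=cv2.cvtColor(im,cv2.COLOR_BGR2HSV); roi=np.zeros(hsv.shape[:2],bool); roi[a:b,c_:d_]=1
    if n=="top": roi[255:]=0
    D=(W[...,:2]-C); p=D@o; q=D@l; z=W[...,2]
    org=roi&(abs(hsv[...,0].astype(int)-16)<6)&(hsv[...,1]>150)&(z>80)
    A=np.polyfit(p[org],z[org],1); print(n,'slope',A, p[org].min(),p[org].max(),q[org].min(),q[org].max())
    m=roi&(z>95)&(abs(q)<60)&(p>-60)&(p<150)
    for lo in range(-30,140,10):
        k=m&(p>=lo)&(p<lo+10)
        if k.sum(): print(lo,k.sum(),z[k].min().round(),np.median(z[k]).round(1),z[k].max().round(), q[k].min().round(),q[k].max().round(), np.median(hsv[k],0))
```

```text
out dir [ 0.25168671 -0.96780876]
top slope [  0.29162468 112.10610772] 7.92214952029878 91.83783074877921 -38.29596176114456 38.302122834288
-30 35 95.0 104.9 116.0 -51.0 52.0 [  6.   9. 172.]
-20 59 98.0 104.7 118.0 -51.0 52.0 [106.  14. 155.]
-10 32 108.0 113.6 131.0 -52.0 55.0 [106.5 115.5 139. ]
0 101 100.0 114.0 131.0 -54.0 55.0 [106.  24. 161.]
10 102 100.0 117.0 125.0 -51.0 51.0 [ 14. 179. 195.]
20 105 101.0 118.0 128.0 -51.0 51.0 [ 14. 178. 195.]
30 90 115.0 122.2 130.0 -40.0 40.0 [ 14. 178. 195.]
40 91 117.0 124.8 133.0 -39.0 40.0 [ 14. 178. 195.]
50 90 118.0 127.6 137.0 -39.0 38.0 [ 14. 178. 195.]
60 91 122.0 131.1 137.0 -40.0 39.0 [ 14. 178. 195.]
70 93 127.0 133.7 144.0 -40.0 40.0 [ 14. 178. 195.]
80 92 129.0 137.5 145.0 -39.0 40.0 [ 14. 179. 196.]
90 94 133.0 140.0 149.0 -40.0 39.0 [100.   66.5  52. ]
100 26 137.0 142.3 146.0 -39.0 38.0 [30.   9.5 95.5]
side slope [  0.27912172 115.1649409 ] 3.517281290987719 95.60609903923779 -39.802292544349946 37.65299131678655
-30 56 99.0 105.6 115.0 -51.0 53.0 [110.   15.  125.5]
-20 39 100.0 106.0 130.0 -50.0 52.0 [109.   9. 223.]
-10 52 102.0 115.0 131.0 -54.0 55.0 [110.5  15.5 117. ]
0 85 106.0 115.2 128.0 -52.0 56.0 [106.  36. 197.]
10 73 95.0 118.1 129.0 -49.0 51.0 [ 19. 185. 255.]
20 60 99.0 121.0 128.0 -42.0 48.0 [ 18. 185. 255.]
30 74 116.0 124.2 134.0 -39.0 41.0 [ 18. 186. 254.]
40 55 121.0 128.3 134.0 -40.0 39.0 [ 18. 186. 254.]
50 68 123.0 130.8 139.0 -40.0 40.0 [ 18. 186. 254.]
60 56 127.0 133.7 141.0 -39.0 37.0 [ 18. 187. 254.]
70 53 128.0 136.5 143.0 -40.0 41.0 [ 18. 187. 254.]
80 66 130.0 138.3 150.0 -39.0 38.0 [ 18.  187.5 255. ]
90 61 135.0 142.4 149.0 -39.0 40.0 [103. 102.  68.]
100 6 137.0 139.8 144.0 -18.0 41.0 [107.5  37.   62.5]
```

Confirmed: the blue stand's flag is about 0.28 rad up. Its bead is about 97 mm out from the hinge along (0.25,-0.97), at z≈138, which matches the 100 mm radius. The red stand is the look-alike. I'll plan to push with closed fingers, first from outside the bead and then over the arc.

```bash
cat >> h.py <<'E'
from scipy.spatial.transform import Rotation as Ro
C=np.array([546.7,-248.9]); o=np.array([.2517,-.9678]); l=np.array([.9678,.2517])
def pq():
    s=env.state(); D=s['eef_pos'][:2]-C; return D@o,D@l,s['eef_pos'][2]-78
def shift(p,q,z):
    "tool-axis shift to get tip centre to p,q,z"
    s=env.state(); X=np.r_[C+o*p+l*q,z+env.tip_extent]; return Ro.from_euler('xyz',s['tcp_rot']).as_matrix().T@(X-s['eef_pos'])
E
python3 - <<'E'
from h import *
print(env.tip_extent,pq()); print(shift(145,0,200).round(1),shift(145,0,93).round(1))
s=env.state();print(s['tcp_rot'][2],np.arctan2(.2517,.9678))
E
```

```text
77.60000000000001 (np.float64(245.806410696908), np.float64(-439.96924112181574), np.float64(213.7245949453777))
[443.8 -82.1  14.2] [443.8 -82.  121.2]
0.29678203935537795 0.25443774213163717
```

>>> {"method": "play_rows", "body": {"hand": 0, "targets": [{"linear": [40,-8,0],"turn": 0.02},{"linear": [90,-17,0],"turn": 0.042},{"linear": [140,-26,0],"turn": 0.042},{"linear": [190,-35,0],"turn": 0.042},{"linear": [240,-45,0],"turn": 0.042},{"linear": [290,-54,0],"turn": 0.042},{"linear": [340,-63,0],"turn": 0.042},{"linear": [390,-72,0],"turn": 0.042},{"linear": [425,-79,5],"turn": 0.042},{"linear": [444,-82,14],"turn": 0.042},{"linear": [444,-82,14],"turn": 0.042},{"linear": [444,-82,14],"turn": 0.042}]}}

```text
t: 1.6
eef_pos: [582.5, -390.2, 278.2]
tcp_rot: [-3.142, 0.0, 0.254]
ft_force: [0.3, 0.1, -0.6]
opening: 0.007
```

Run:
```python
from h import *
s=env.state();print(s['t'],pq(),s['tcp_rot'],s['opening'],s['ft_force'])
print(shift(140,0,93).round(1))
for n in ("wrist","top"):
    p,d=env.read_camera(n); cv2.imwrite(f"pics/{n}1.png",p[:,:,::-1])
```

```text
1.6 (np.float64(145.79162489538157), np.float64(-0.9702655239894906), np.float64(200.2165820998136)) [-3.14151549e+00  4.57098855e-04  2.53904875e-01] 0.006534599491725417 [ 0.27596143  0.11571337 -0.5803174 ]
[  1.   -5.8 107.6]
```

View pics/wrist1.png

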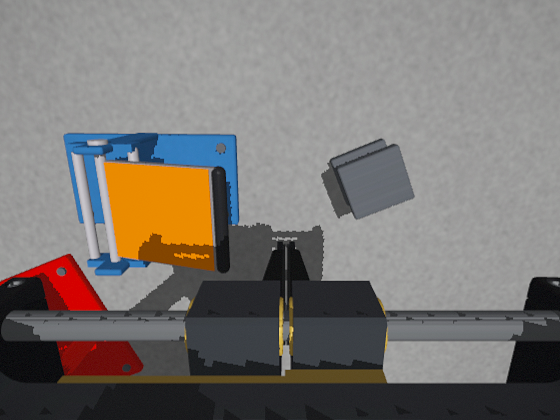

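The wrist view shows the closed fingertips at (285,245), clear of the black bead at (220,220) and well away from the transformer at (370,180). I'll descend beside the bead.

>>> {"method": "play_rows", "body": {"targets": [{"linear": [1,-2,20]},{"linear": [1,-3,45]},{"linear": [1,-4,70]},{"linear": [1,-6,95]},{"linear": [1,-6,108]},{"linear": [1,-6,108]},{"linear": [1,-6,108]}]}}

```text
validation failed for argument at $.ta...
```

Run:
```python
from h import *
s=env.state();print(s['t'],pq(),s['ft_force'])
p,d=env.read_camera("side"); cv2.imwrite("pics/side2.png",cv2.resize(p[100:220,270:400,::-1],None,fx=5,fy=5,interpolation=cv2.INTER_CUBIC))
print("phase1 tip centre p,z ; rel tool(y,z) from now")
for th in np.r_[np.linspace(.25,np.pi/2,16)]:
    d=np.interp(th,[.25,.8,np.pi/2],[45,27,15]); P=100*np.cos(th)+5+12; z=110+100*np.sin(th)-d
    print(round(th,2),round(P),round(z),shift(P,0,z).round(0))
```

```text
1.7 (np.float64(145.91569795226118), np.float64(-1.0144046797794641), np.float64(200.68719352957595)) [ 0.2193815  -0.26955225  0.3272692 ]
phase1 tip centre p,z ; rel tool(y,z) from now
0.25 114 90 [  1. -32. 111.]
0.34 111 101 [  1. -35. 100.]
0.43 108 112 [  1. -38.  89.]
0.51 104 123 [  1. -42.  78.]
0.6 99 133 [  1. -47.  68.]
0.69 94 143 [  1. -52.  58.]
0.78 88 152 [  1. -58.  49.]
0.87 82 160 [  1. -64.  41.]
0.95 75 167 [  1. -71.  34.]
1.04 67 173 [  1. -78.  28.]
1.13 60 179 [  1. -86.  22.]
1.22 51 183 [  1. -94.  18.]
1.31 43 187 [   1. -103.   14.]
1.39 35 191 [   1. -111.   10.]
1.48 26 193 [   1. -120.    8.]
1.57 17 195 [   1. -129.    6.]
```

View pics/side2.png

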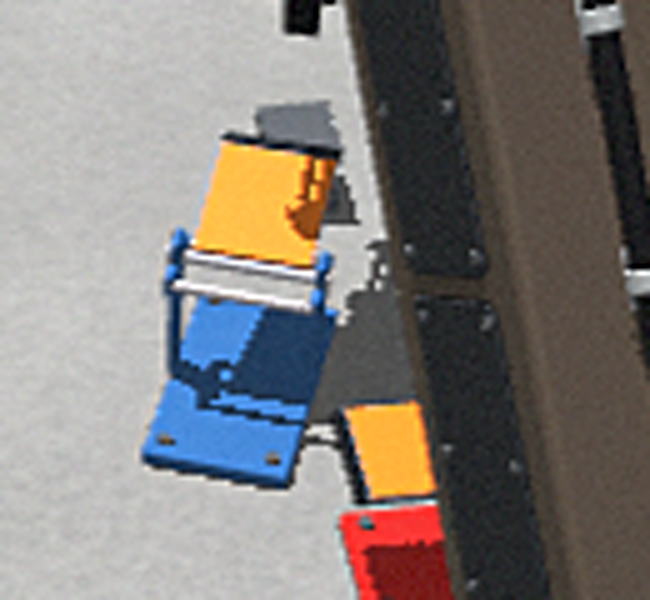

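The move was refused because every row needs a turn, so the arm hasn't moved. The side crop shows the tip still above and beyond the bead. I'll send it again.

>>> {"method": "play_rows", "body": {"targets": [{"linear": [1,-2,20],"turn": 0},{"linear": [1,-3,45],"turn": 0},{"linear": [1,-4,70],"turn": 0},{"linear": [1,-6,95],"turn": 0},{"linear": [1,-6,108],"turn": 0},{"linear": [1,-6,108],"turn": 0},{"linear": [1,-6,108],"turn": 0}]}}

```text
t: 2.62
eef_pos: [583.1, -383.8, 171.4]
tcp_rot: [3.14, -0.001, 0.255]
ft_force: [0.0, -0.3, 0.9]
opening: 0.004
```

Run:
```python
from h import *
s=env.state();print(s['t'],pq(),s['ft_force'])
p,d=env.read_camera("side"); cv2.imwrite("pics/side3.png",cv2.resize(p[100:220,270:400,::-1],None,fx=5,fy=5,interpolation=cv2.INTER_CUBIC))
print("phase1 tip centre p,z ; rel tool(y,z) from now")
for th in np.r_[np.linspace(.25,np.pi/2,16)]:
    d=np.interp(th,[.25,.8,np.pi/2],[45,27,15]); P=100*np.cos(th)+5+12; z=110+100*np.sin(th)-d
    print(round(th,2),round(P),round(z),shift(P,0,z).round(0))
```

```text
2.625 (np.float64(139.69805312850926), np.float64(1.2384595727789407), np.float64(93.35901987329783)) [ 0.04987794 -0.34335649  0.85985245]
phase1 tip centre p,z ; rel tool(y,z) from now
0.25 114 90 [ -1. -26.   4.]
0.34 111 101 [ -1. -28.  -7.]
0.43 108 112 [ -1. -32. -18.]
0.51 104 123 [ -1. -36. -29.]
0.6 99 133 [ -1. -40. -39.]
0.69 94 143 [ -1. -45. -49.]
0.78 88 152 [ -1. -51. -59.]
0.87 82 160 [ -1. -58. -67.]
0.95 75 167 [ -1. -65. -73.]
1.04 67 173 [ -1. -72. -79.]
1.13 60 179 [ -1. -80. -85.]
1.22 51 183 [ -1. -88. -90.]
1.31 43 187 [ -1. -96. -94.]
1.39 35 191 [  -1. -105.  -97.]
1.48 26 193 [  -1. -114. -100.]
1.57 17 195 [  -1. -122. -101.]
```

View pics/side3.png

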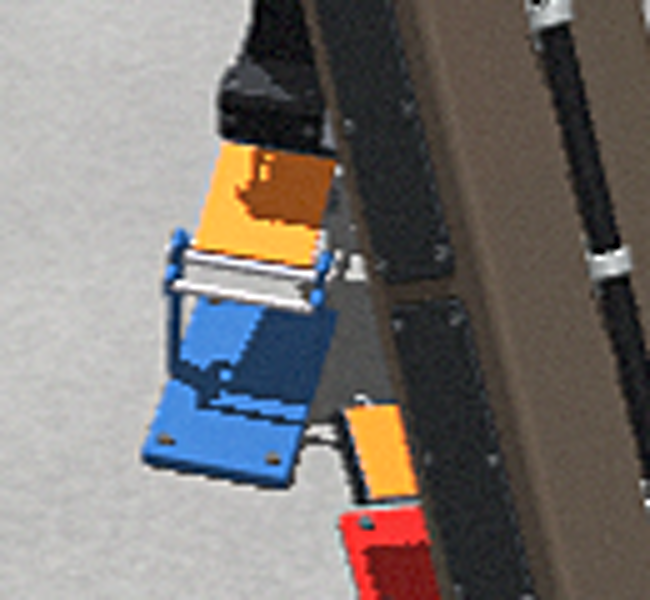

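The hand is beside the bead at about (270,140) in the crop, and the flag is undisturbed. Now I'll push in and up along the arc, first part.

>>> {"method": "play_rows", "body": {"targets": [{"linear": [-1,-12,0],"turn": 0},{"linear": [-1,-20,0],"turn": 0},{"linear": [-1,-24,0],"turn": 0},{"linear": [-1,-26,-2],"turn": 0},{"linear": [-1,-28,-7],"turn": 0},{"linear": [-1,-30,-13],"turn": 0},{"linear": [-1,-32,-18],"turn": 0},{"linear": [-1,-34,-24],"turn": 0},{"linear": [-1,-36,-29],"turn": 0},{"linear": [-1,-38,-34],"turn": 0},{"linear": [-1,-40,-39],"turn": 0},{"linear": [-1,-40,-39],"turn": 0}]}}

```text
t: 4.18
eef_pos: [571.8, -344.6, 209.7]
tcp_rot: [3.141, -0.0, 0.255]
ft_force: [0.5, 0.0, 0.6]
opening: 0.003
```

Run:
```python
from h import *
s=env.state();print(s['t'],pq(),s['ft_force'])
for n in("side","top"):
    p,d=env.read_camera(n); a=(100,220,270,400) if n=="side" else (170,290,280,440)
    cv2.imwrite(f"pics/{n}4.png",cv2.resize(p[a[0]:a[1],a[2]:a[3],::-1],None,fx=4,fy=4,interpolation=cv2.INTER_CUBIC))
```

```text
4.175 (np.float64(98.97043895685046), np.float64(0.2393283884354947), np.float64(131.71644333895787)) [0.5072293  0.03248016 0.59050356]
```

View pics/side4.png

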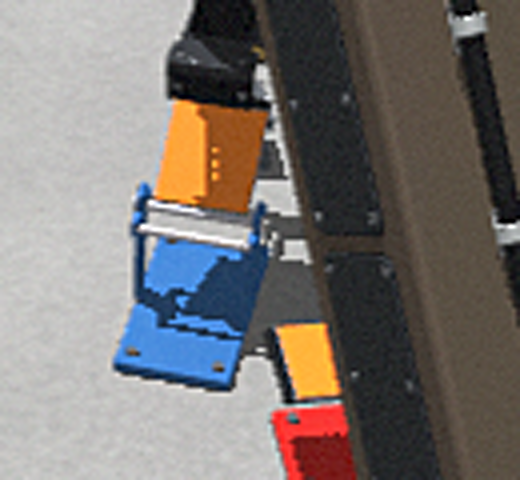

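View pics/top4.png

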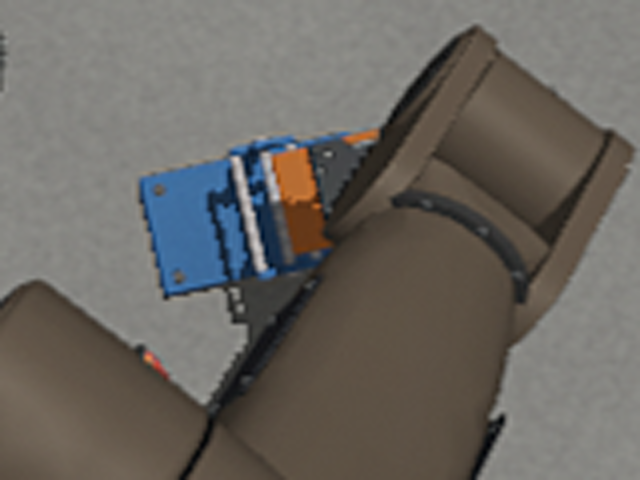

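The flag is rising with the fingertip, the base is still in the same place (corners unchanged), and forces are about 0. Next I'll push up to vertical.

>>> {"method": "play_rows", "body": {"targets": [{"linear": [0,-2,-5],"turn": 0},{"linear": [0,-5,-10],"turn": 0},{"linear": [0,-8,-15],"turn": 0},{"linear": [0,-11,-20],"turn": 0},{"linear": [0,-15,-24],"turn": 0},{"linear": [0,-18,-28],"turn": 0},{"linear": [0,-22,-31],"turn": 0},{"linear": [0,-25,-34],"turn": 0},{"linear": [0,-29,-37],"turn": 0},{"linear": [0,-32,-40],"turn": 0},{"linear": [0,-36,-43],"turn": 0},{"linear": [0,-40,-46],"turn": 0},{"linear": [0,-44,-48],"turn": 0},{"linear": [0,-48,-51],"turn": 0},{"linear": [0,-52,-53],"turn": 0},{"linear": [0,-56,-55],"turn": 0},{"linear": [0,-61,-57],"turn": 0},{"linear": [0,-65,-58],"turn": 0},{"linear": [0,-65,-58],"turn": 0}]}}

```text
t: 6.65
eef_pos: [555.4, -281.6, 267.4]
tcp_rot: [-3.141, -0.0, 0.255]
ft_force: [1.3, 0.4, 0.1]
opening: 0.006
```

Run:
```python
from h import *
s=env.state();print(s['t'],pq(),s['ft_force'])
for n in("side",):
    p,d=env.read_camera(n); a=(100,220,270,400)
    cv2.imwrite(f"pics/{n}5.png",cv2.resize(p[a[0]:a[1],a[2]:a[3],::-1],None,fx=4,fy=4,interpolation=cv2.INTER_CUBIC))
    W=cloud(d,env.camera_params(n)); hsv=cv2.cvtColor(p,cv2.COLOR_RGB2HSV)
    D=W[...,:2]-C; P=D@o;Q=D@l;z=W[...,2]
    m=(abs(hsv[...,0].astype(int)-16)<6)&(hsv[...,1]>150)&(abs(Q)<45)&(abs(P)<110)&(z>90)
    print(m.sum(), 'angle', np.median(np.arctan2(z[m]-110,P[m])), z[m].max())
    b=(abs(hsv[...,0].astype(int)-108)<12)&(hsv[...,1]>120)&(z<25)&(abs(P)<120)&(abs(Q)<80)
    print('base',cv2.minAreaRect(W[b][:,:2].astype(np.float32)))
for th in np.linspace(1.3,np.pi,24):
    r=85; c=np.array([r*np.cos(th)+3*np.sin(th)+12, 110+r*np.sin(th)-3*np.cos(th)]); print(round(th,2),c.round(),shift(c[0],0,c[1]).round(0))
```

```text
6.65 (np.float64(33.84114249570354), np.float64(0.1636914827087278), np.float64(189.38972121646202)) [1.28443148 0.39086625 0.14475962]
562 angle 1.4070445106056058 375.8655550048429
base ((545.4313354492188, -247.28842163085938), (101.2646255493164, 179.92347717285156), 14.791494369506836)
1.3 [ 38. 191.] [-0.  4. -1.]
1.38 [ 31. 193.] [-0. -3. -3.]
1.46 [ 24. 194.] [ -0. -10.  -4.]
1.54 [ 18. 195.] [ -0. -16.  -5.]
1.62 [ 11. 195.] [ -0. -23.  -5.]
1.7 [  4. 195.] [ -0. -30.  -5.]
1.78 [ -3. 194.] [ -0. -37.  -4.]
1.86 [ -9. 192.] [ -0. -43.  -3.]
1.94 [-16. 190.] [ -0. -50.  -1.]
2.02 [-22. 188.] [ -0. -56.   2.]
2.1 [-28. 185.] [ -0. -62.   5.]
2.18 [-34. 181.] [ -0. -68.   8.]
2.26 [-40. 177.] [ -0. -74.  12.]
2.34 [-45. 173.] [ -0. -79.  17.]
2.42 [-50. 168.] [ -0. -84.  21.]
2.5 [-54. 163.] [ -0. -88.  27.]
2.58 [-58. 158.] [ -0. -92.  32.]
2.66 [-62. 152.] [ -0. -96.  38.]
2.74 [-65. 146.] [ -0. -99.  44.]
2.82 [-68. 140.] [  -0. -102.   50.]
2.9 [-70. 133.] [  -0. -104.   57.]
2.98 [-71. 127.] [  -0. -105.   63.]
3.06 [-72. 120.] [  -0. -106.   70.]
3.14 [-73. 113.] [  -0. -107.   77.]
```

View pics/side5.png

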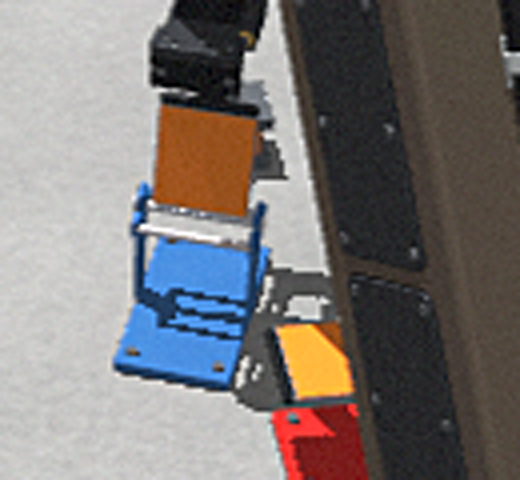

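The flag now stands at about 1.4 rad and the stand hasn't moved. I'll go over the top and down the other side.

>>> {"method": "play_rows", "body": {"targets": [{"linear": [0,-5,-4],"turn": 0},{"linear": [0,-10,-4],"turn": 0},{"linear": [0,-16,-5],"turn": 0},{"linear": [0,-23,-5],"turn": 0},{"linear": [0,-30,-5],"turn": 0},{"linear": [0,-37,-4],"turn": 0},{"linear": [0,-43,-3],"turn": 0},{"linear": [0,-50,-1],"turn": 0},{"linear": [0,-56,2],"turn": 0},{"linear": [0,-62,5],"turn": 0},{"linear": [0,-68,8],"turn": 0},{"linear": [0,-74,12],"turn": 0},{"linear": [0,-79,17],"turn": 0},{"linear": [0,-84,21],"turn": 0},{"linear": [0,-88,27],"turn": 0},{"linear": [0,-92,32],"turn": 0},{"linear": [0,-96,38],"turn": 0},{"linear": [0,-99,44],"turn": 0},{"linear": [0,-99,44],"turn": 0}]}}

```text
t: 9.07
eef_pos: [530.3, -185.9, 222.7]
tcp_rot: [-3.141, 0.001, 0.255]
ft_force: [0.0, 0.0, -0.6]
opening: 0.0
```

Run:
```python
from h import *
s=env.state();print(s['t'],pq(),s['ft_force'])
for n in("side",):
    p,d=env.read_camera(n); a=(100,220,270,400)
    cv2.imwrite(f"pics/{n}6.png",cv2.resize(p[a[0]:a[1],a[2]:a[3],::-1],None,fx=4,fy=4,interpolation=cv2.INTER_CUBIC))
    W=cloud(d,env.camera_params(n)); hsv=cv2.cvtColor(p,cv2.COLOR_RGB2HSV)
    D=W[...,:2]-C; P=D@o;Q=D@l;z=W[...,2]
    b=(abs(hsv[...,0].astype(int)-108)<12)&(hsv[...,1]>120)&(z<25)&(abs(P)<120)&(abs(Q)<80)
    print('base',cv2.minAreaRect(W[b][:,:2].astype(np.float32)))
print(shift(-72,0,120),shift(-73,0,112.5))
```

```text
9.075 (np.float64(-65.10140735555747), np.float64(-0.028443871877628233), np.float64(144.65715420994195)) [ 0.0261497   0.00982779 -0.55719238]
base ((545.2160034179688, -245.88812255859375), (99.82280731201172, 179.06256103515625), 13.901978492736816)
[-1.95597065e-02 -7.09415691e+00  2.53617478e+01] [-1.50066473e-02 -8.09148757e+00  3.28621012e+01]
```

View pics/side6.png

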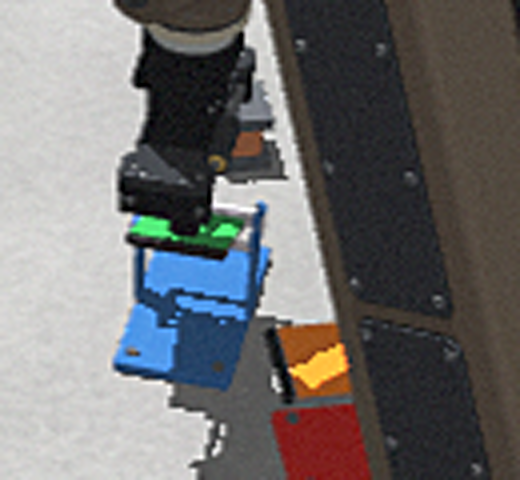

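The flag is over, with its green face up and the tip on it. I'll finish pressing gently to the stop.

>>> {"method": "play_rows", "body": {"targets": [{"linear": [0,-3,6],"turn": 0},{"linear": [0,-5,13],"turn": 0},{"linear": [0,-6,19],"turn": 0},{"linear": [0,-7,25],"turn": 0},{"linear": [0,-8,29],"turn": 0},{"linear": [0,-8,32],"turn": 0},{"linear": [0,-8,32],"turn": 0}]}}

```text
t: 10.0
eef_pos: [528.5, -178.5, 191.1]
tcp_rot: [-3.142, 0.0, 0.255]
ft_force: [0.3, 1.2, -0.6]
opening: 0.002
```

Run:
```python
from h import *
s=env.state();print(s['t'],pq(),s['ft_force'])
```

```text
10.0 (np.float64(-72.7700172964446), np.float64(0.0725040538439568), np.float64(113.11148286334227)) [ 0.30528209  1.17533021 -0.56430957]
```

>>> {"method": "play_rows", "body": {"targets": [{"linear": [0,0,1],"turn": 0},{"linear": [0,0,1],"turn": 0}]}}

```text
t: 10.25
eef_pos: [528.5, -178.5, 190.8]
tcp_rot: [3.141, -0.0, 0.255]
ft_force: [-2.2, 1.3, 6.7]
opening: 0.004
```

6.7 N of resistance with the tip at z≈113 matches the flag's top face at the stop (110+3). I'll retreat straight up and then sideways to look.

>>> {"method": "play_rows", "body": {"targets": [{"linear": [0,0,-15],"turn": 0},{"linear": [0,0,-45],"turn": 0},{"linear": [0,0,-85],"turn": 0},{"linear": [0,0,-125],"turn": 0},{"linear": [-40,0,-140],"turn": 0},{"linear": [-90,0,-140],"turn": 0},{"linear": [-130,20,-140],"turn": 0},{"linear": [-130,60,-140],"turn": 0},{"linear": [-130,110,-140],"turn": 0},{"linear": [-130,160,-140],"turn": 0},{"linear": [-130,210,-140],"turn": 0},{"linear": [-130,260,-140],"turn": 0},{"linear": [-130,300,-140],"turn": 0},{"linear": [-130,300,-140],"turn": 0}]}}

```text
t: 12.0
eef_pos: [478.1, -503.6, 330.0]
tcp_rot: [3.142, 0.0, 0.253]
ft_force: [-0.8, 0.2, -0.7]
opening: 0.003
```

Run:
```python
from h import *
s=env.state();print(s['t'],pq(),s['ft_force'])
for n in("side","top"):
    p,d=env.read_camera(n); cv2.imwrite(f"pics/{n}9.png",p[:,:,::-1])
    W=cloud(d,env.camera_params(n)); hsv=cv2.cvtColor(p,cv2.COLOR_RGB2HSV)
    D=W[...,:2]-C; P=D@o;Q=D@l;z=W[...,2]
    m=(abs(hsv[...,0].astype(int)-60)<15)&(hsv[...,1]>120)&(abs(Q)<60)&(abs(P)<120)&(z>80)
    print(n,m.sum(),'slope',np.polyfit(P[m],z[m],1) if m.sum()>20 else None, np.median(P[m]))
    b=(abs(hsv[...,0].astype(int)-108)<12)&(hsv[...,1]>120)&(z<25)&(abs(P)<120)&(abs(Q)<80)
    print('base',cv2.minAreaRect(W[b][:,:2].astype(np.float32)))
```

```text
12.0 (np.float64(229.21230074871897), np.float64(-130.51907727092905), np.float64(251.9705227757246)) [-0.81755705  0.17448223 -0.7497534 ]
side 422 slope [-9.67393037e-04  1.15180746e+02] -47.21739327677665
base ((544.3922729492188, -246.83026123046875), (99.09520721435547, 180.3463592529297), 13.036219596862793)
top 662 slope [-3.16937489e-03  1.12968875e+02] -47.182654252371826
base ((545.6934204101562, -251.05926513671875), (104.288330078125, 178.2305450439453), 15.377239227294922)
```

View pics/side9.png

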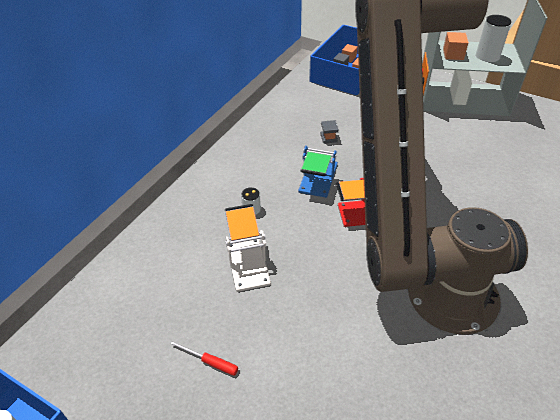

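View pics/top9.png

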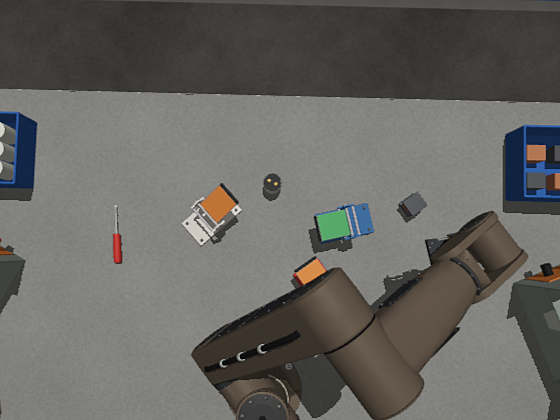

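The blue flag lies level with its green face up, at (335,225) in the top view: slope about 0, top face z≈113. The stand is where it was, and so are the white stand, capacitor, transformer and driver. The robot is clear of everything, so I'll hand in.

```bash
python3 -c "
from cell import env
print(env.job_done())"
```

```text
the job is handed in; nothing more can be done
None
```

The blue stand's flag is over and lies flat, green face up. I pushed it with the closed fingertips: from outside the bead, up along the arc, over the hinge and down to the stop. I then pulled clear and handed in just after 12 s.

- **Flag:** from both cameras the green face is level (slope under 0.004) with its top at z about 113–115 mm. It should be 113 mm at the stop.
- **Force:** the highest reading I saw was about 7 N, when I pressed the flag against its stop. Forces were only read at the end of each move.
- **Blue stand:** its centre reads within about 2.5 mm and its angle within about 1.5° of the first measurement. The two cameras' last readings disagree with each other by about as much, so I take this as measurement noise. The stand looks unmoved in the pictures.
- **Other things:** the white stand and its flag, the capacitor, transformer and screwdriver look unchanged. The arm partly hid the red stand in the last pictures, and what shows of it looks unchanged.
- **Refused move:** one move was refused because I left out the turn values. Nothing moved, and I sent it again.

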